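# Gauge a brass blank, then hold the sprung clamp open at its mark

### The arm

A 7-joint arm with a two-finger parallel gripper is mounted at the origin on the work surface. World frame = base frame: x ahead of the robot, y to its left, z up, the work surface at z = 0. Lengths are in m, angles in rad, forces in N, time in s.
With the tool pointing down it reaches from about 0.425 to 0.95 m from the base axis. Payload 4.7 kg.
Tool frame: the origin (TCP) lies midway between the tips of the shut fingers; the grasp point (between the pads) lies 19 mm behind it; z points along the fingers, y is the line along which they close (so a half turn about z gives the same grasp; the last joint's range is limited). The gripper opens to 87 mm and grips with 3 to 60 N. Pads are 19 mm wide; open, the fingers measure 117 mm over their backs; the gripper's body (75 mm by 190 mm) begins 51 mm behind the grasp point.
Start: joints at [-1.283, 0.469, -0.049, 1.532, 0.024, 1.141, -0.082], TCP at [0.21, 0.641, 0.192] pointing down, gripper open.
Joint ranges: [-2.59, 2.59], [-0.33, 1.99], [-1.39, 1.29], [0.1, 2.45], [-1.04, 4.18], [0.21, 1.99], [-2.66, 2.66]. Speed limits (rad/s): [2.57, 2.57, 3.14, 3.14, 3.14, 3.14, 3.14].

### API

Orientations are given as a rotation vector (axis times angle).
In Python, from plant import manip, eyes gives the robot as it stands.
- The arm moves only by the shell command python3 -m pendant 'ROWS' [OPENING] [FORCE]. ROWS is JSON, a list that holds one entry, the list of rows, each a list of 4 numbers: the shift along the tool's x, y, z as a fraction of full scale, then the turn about the tool's z as a fraction of full scale. A call has 1 to 12 rows; each row shifts and turns the commanded pose from where the row before left it, along the tool's axes as they then stand; what a row does not reach is not made up. Full scale, the value 1, is 0.025 m for a shift and 30 degrees for a turn. A row lasts 1/8 s, in which the tool goes at most 62.5 mm and 10.7 degrees, less where a joint would pass 70% of its speed; a pose out of reach is approached as far as the arm can. A call with a number of a shift or a turn outside -1 to 1 is refused whole. A call with a gripper value outside its range is refused whole. OPENING is the closure, from -1 (fully open) to 1 (shut), set as the call begins (- or left out, the last holds). The fingers move at their own pace and stop on an object; FORCE is the grip in N (left out, the last holds). Time passes only in rows, so rows that do not move let the fingers close. It gives the time, the measured TCP pose, the force, the opening and the grip force at its end, in the units of the state.
- manip.get_obs(): the state, without advancing time (a new reading comes with each control period).
- eyes.snapshot(name): name is "scene" or "top" or "wrist"; returns a dict with "image" (420x560x3 uint8, red, green, blue), "intrinsics" (3x3 intrinsics, pixels), "k1" (the pictures are not rectified: a ray, as slopes to the right and down, at radius r is drawn at 1 + k1 r^2 times it, then the intrinsics apply), "xyz" and "orientation" of the camera in the world; the wrist camera has in their place "T_tool_cam" (4x4, takes a point from camera to tool coordinates, whose origin is the TCP and whose axes are the flange's). Camera axes: x right, y up, looking along -z (the intrinsics and any distortion apply to the point x, -y, -z); pixel columns grow to the right and rows downward; lengths in m; the calibration is good to about 2 mm. A picture is of the moment at which its call begins: read the wrist's pose just before it. There is no depth.
- manip.job_done(): hands the job in; it is judged then, once.
Trained networks look in the newest picture that a camera, given by its name, has taken for a name from the list of things; names that differ only in an ending like _2 or _b are one class to them, and where a whole thing is asked for, a point or a joint stands for the part that bears it (a point fixed in the world has none). Each returns a list of dicts, best first, with "confidence" (0 to 1); they miss things now and then, are a little off and sometimes report something else, mostly with a low value. They report only what shows in the picture. A call takes as long as a camera call. They do not tell look-alikes from the thing itself.
- eyes.cut_out(camera, label): "region" (420x560 bool, what is visible of it) and "at" ([row, column] in pixels, amid what is visible of it).
- eyes.landmark_of(camera, label): "at" ([row, column] in pixels: a listed point, or the origin of a listed thing).
The state is a dict: "time": time; "joint_positions": joint angles; "joint_vel": joint speeds; "joint_torque": joint torques, N m; "eef_pos": TCP position; "ee_rot": TCP orientation; "ft_force": force on the tool from outside, world axes, zero at the start; "moment": the same for the moment, N m; "width": finger opening in m; "grasp_force": force on a finger pad.
Only numpy, scipy, OpenCV 4.12 (cv2) and the standard library are available. Lean on these libraries where they do the work, as an engineer would, in place of code of your own. Each camera call takes 0.05 s, during which the arm holds its last target. There are 200 camera calls.

### The job

On this jeweller's bench, press the knob of the height gauge down until its foot rests on the brass blank lying beneath it, to read how high that blank is, then let the foot spring back up. Then pull the handle of the spring-return clamp out until the jaw's gripping face stands at the line that equals that blank's height (the three lines are 14, 28 and 42 mm of opening) and keep holding it there: the job finishes with the gripper still holding the jaw open at that line. Leave the blanks and everything else on the bench where they are.

Things in the scene. Friction and masses are not known exactly. Their poses are not given: they have to be found in the camera images.
- gauge_foot (a joint): Height gauge reading in m: height of the foot's underside above the bench. 0.060 at rest (up; a spring holds it up with 1.7 N, rising to 3 N when pressed down by 46 mm). Pressing the knob lowers it until the foot rests on the blank; it then reads the blank's height (0.014, 0.028 or 0.042).
- gauge_knob (a point): Centre of the flat top of the gauge's knob, a level steel disc 36 mm across and 12 mm thick on a 10 mm spindle; 178 mm above the bench when up, always 118 mm straight above the underside of the foot, and comes down with it. The gauge's fixed arm below it has its top 112 mm above the bench.
- foot_face (a point): Centre of the underside of the gauge's foot, a flat steel disc 24 mm across, at the spindle's lower end. The blank to gauge lies on the bench below it.
- gauge_spot (a point): Point on the bench straight below the gauge's foot. Its frame is the gauge's: the fixed aluminium column (24 x 20 mm, 120 mm high, on a 70 x 50 mm foot plate) stands 78 mm along its +y; z up.
- jaw (a joint): Opening of the clamp in m: the gap between fixed and moving jaw. 0 closed (its rest), 0.056 at the end stop. A spring shuts it as soon as it is let go: it pulls with 6.3 N when closed and 140 N/m more as it opens (about 12 N at 42 mm). To be held at the height of the gauged blank: 0.014, 0.028 or 0.042.
- jaw_handle (a point): Centre of the top edge of the clamp's handle: an upright steel plate, 12 mm thick along the pull, 40 mm wide, from 28 to 104 mm above the bench, 49 mm in front of the moving jaw block (48 mm high), joined to it by a rod and moving with it. Its frame is the clamp's: it pulls open along its -x (roughly to the robot), z up. Pinch it from above, one finger before and one behind.
- jaw_closed (a point): Point on top of the clamp's grey base plate (170 x 90 mm, 12 mm high) at the middle of the fixed jaw's gripping face; axes as jaw_handle. The moving jaw's gripping face, with small pointers at its sides, stands here when closed. Pairs of thin black lines lie on the plate's edges 14, 28 and 42 mm along -x from here: the face stands at a line when the opening is that much.
- flat_bar: Brass flat bar, 84 x 36 mm and 14 mm high, lying on the bench; origin at the centre of its underside, long side along its x. One of three blanks; any of them may be the one under the gauge.
- round_blank: Brass round blank, standing, 40 mm across and 28 mm high; origin at the centre of its underside.
- square_block: Brass block, 40 x 40 mm and 42 mm high; origin at the centre of its underside.
- spool: Bystander: small wooden spool, 28 mm across, 28 mm high, between gauge and clamp.
- screwdriver: Bystander: screwdriver with a wooden handle lying on the bench, about 150 mm long.
- hammer: Bystander: hammer lying on the bench, 230 mm long.
- pliers: Bystander: pliers lying on the bench, about 140 mm long.
- ring_stick: Bystander: wooden ring stick on a round foot 68 mm across, 160 mm high.
There are look-alikes about, which are no part of the job. Leave any pink or turquoise look-alike of the flat_bar alone.

How it is judged:
On the way:
1. the gauge's foot is pressed down to rest on the blank beneath it (((horizontal distance between flat_bar and gauge_spot below 0.03 m and contact force between gauge_foot and flat_bar above 0.5 N and value of joint gauge_foot between 0.0115 and 0.0165 m) or (horizontal distance between round_blank and gauge_spot below 0.03 m and contact force between gauge_foot and round_blank above 0.5 N and value of joint gauge_foot between 0.0255 and 0.0305 m) or (horizontal distance between square_block and gauge_spot below 0.03 m and contact force between gauge_foot and square_block above 0.5 N and value of joint gauge_foot between 0.0395 and 0.0445 m))), for 0.2 s.
At the end, for the whole second after the job is handed in: Gauge foot sprung back up (over 54 mm); the fingers hold the jaw still with over 3 N, its opening within 4 mm of the height of the blank under the gauge (flat bar 14, round blank 28, square block 42 mm); nothing else touches the jaw; all through the last second (((horizontal distance between flat_bar and gauge_spot below 0.03 m and value of joint jaw between 0.01 and 0.018 m) or (horizontal distance between round_blank and gauge_spot below 0.03 m and value of joint jaw between 0.024 and 0.032 m) or (horizontal distance between square_block and gauge_spot below 0.03 m and value of joint jaw between 0.038 and 0.046 m)) and contact force between the fingers and jaw above 3 N and velocity of joint jaw between -0.01 and 0.01 m/s and value of joint gauge_foot above 0.054 m and contact force between each of flat_bar, round_blank, square_block, spool, screwdriver, hammer, pliers, ring_stick and jaw below 0.3 N); the arm keeps its last pose, push and grip.
It fails at once if a brass blank is shifted by more than 15 mm (distance of any of flat_bar, round_blank, square_block from where it was at the start of the episode above 0.015 m).
It fails at once if another thing on the bench is shifted by more than 25 mm (distance of any of spool, screwdriver, hammer, pliers, ring_stick from where it was at the start of the episode above 0.025 m).
It also fails if it takes over 45 s, if anything falls off the work surface, if the arm or the gripper's body presses on something with over 40 N, if the wrist force passes 120 N, or if a joint passes its speed limit or range.

## Working session

There is one attempt and no reset: what is moved stays moved. The work goes in short steps, Python scripts to look and compute and a shell command to move; the robot and the scene stay as the last step left them, time stands still between calls to the robot, and variables do not carry over. Pictures are saved under pics/ and viewed, at most 10 in all, crops included, and the job is handed in when it is done.

```bash
mkdir -p pics; cat > h.py <<'E'
import numpy as np, cv2
from scipy.spatial.transform import Rotation as R
from plant import manip, eyes
def cam(s,ob=None):
    K=np.array(s["intrinsics"]);k1=s["k1"]
    if "T_tool_cam" in s:
        T=np.array(s["T_tool_cam"]);Rt=R.from_rotvec(ob["ee_rot"]).as_matrix()
        return K,k1,Rt@T[:3,:3],Rt@T[:3,3]+np.array(ob["eef_pos"])
    o=np.array(s["orientation"],float)
    M=o if o.shape==(3,3) else R.from_rotvec(o).as_matrix()
    return K,k1,M,np.array(s["xyz"],float)
def ray(c,at):
    K,k1,M,p=c
    d=np.array([(at[1]-K[0,2])/K[0,0],(at[0]-K[1,2])/K[1,1]]);u=d.copy()
    for _ in range(30): u=d/(1+k1*(u@u))
    return p,M@np.array([u[0],-u[1],-1.])
def onz(c,at,z):
    p,d=ray(c,at);return p+d*(z-p[2])/d[2]
def proj(c,X):
    K,k1,M,p=c;v=M.T@(np.asarray(X,float)-p);u=np.array([v[0],-v[1]])/-v[2];u=u*(1+k1*(u@u))
    return np.array([K[1,1]*u[1]+K[1,2],K[0,0]*u[0]+K[0,2]])
def tri(a,b):
    A=[];B=[]
    for p,d in (a,b):
        d=d/np.linalg.norm(d);P=np.eye(3)-np.outer(d,d);A.append(P);B.append(P@p)
    X=np.linalg.solve(sum(A),sum(B))
    return X,[np.linalg.norm(P@X-q) for P,q in zip(A,B)]
E
cat > a.py <<'E'
from h import *
C={}
for n in("scene","top"):
    s=eyes.snapshot(n);C[n]=cam(s);cv2.imwrite(f"pics/{n}0.png",s["image"][:,:,::-1]);print(n,s["orientation"],s["xyz"])
    for l in "gauge_knob foot_face gauge_spot jaw_handle jaw_closed flat_bar round_blank square_block spool".split():
        print(n,l,[(np.round(d["at"]).tolist(),round(d["confidence"],2), onz(C[n],d["at"],{"gauge_knob":.178,"foot_face":.06,"jaw_handle":.104,"jaw_closed":.012}.get(l,0)).round(3).tolist()) for d in eyes.landmark_of(n,l)[:3]])
E
python3 a.py; python3 -c "
from plant import manip;o=manip.get_obs();print(o)"
```

```text
scene [0.42898267 0.72892086 1.98529698] [1.11383105 0.32928667 0.88110152]
scene gauge_knob [([232.0, 330.0], 0.7, [0.595, 0.163, 0.178])]
scene foot_face [([264.0, 328.0], 0.88, [0.596, 0.17, 0.06]), ([177.0, 152.0], 0.33, [0.579, -0.373, 0.06])]
scene gauge_spot [([233.0, 206.0], 0.31, [0.63, -0.163, 0.0])]
scene jaw_handle [([193.0, 228.0], 0.9, [0.558, -0.129, 0.104])]
scene jaw_closed [([233.0, 207.0], 0.86, [0.636, -0.153, 0.012]), ([266.0, 329.0], 0.48, [0.57, 0.165, 0.012])]
scene flat_bar [([206.0, 304.0], 0.94, [0.417, 0.019, 0.0]), ([215.0, 408.0], 0.77, [0.306, 0.284, 0.0]), ([189.0, 270.0], 0.67, [0.411, -0.094, 0.0])]
scene round_blank [([275.0, 326.0], 0.56, [0.588, 0.169, 0.0])]
scene square_block [([231.0, 205.0], 0.75, [0.626, -0.168, 0.0]), ([272.0, 242.0], 0.64, [0.684, -0.013, 0.0])]
scene spool [([235.0, 273.0], 0.57, [0.547, -0.005, -0.0])]
top [ 0.13702154 -0.10843723 -1.59065532] [0.31770591 0.00535622 1.43555503]
top gauge_knob [([190.0, 227.0], 0.59, [0.582, 0.165, 0.178])]
top foot_face [([205.0, 148.0], 0.66, [0.562, 0.438, 0.06]), ([195.0, 229.0], 0.49,
[... 684 characters left out ...]
ime': 1.0, 'joint_positions': array([-1.28291618,  0.46857456, -0.04862759,  1.53249645,  0.02409433,
        1.14099986, -0.08231398]), 'joint_vel': array([ 0.00022581, -0.00021684, -0.0003231 ,  0.00052614, -0.00176635,
       -0.00034428, -0.00049516]), 'joint_torque': array([ 9.99066979e-04, -5.07843375e+01, -8.02843971e-02, -2.36462975e+01,
       -6.11774228e-02,  3.08674760e-02, -2.85028236e-06]), 'eef_pos': array([0.21021206, 0.64145652, 0.19169161]), 'ee_rot': array([-4.95484340e-01, -3.10223080e+00, -1.76209841e-04]), 'ft_force': array([-0.21850695, -0.32942241, -0.15253322]), 'moment': array([ 0.01503106, -0.01393147, -0.02374897]), 'grasp_force': 0.0, 'width': 0.0869502986056677}
```

View pics/scene0.png

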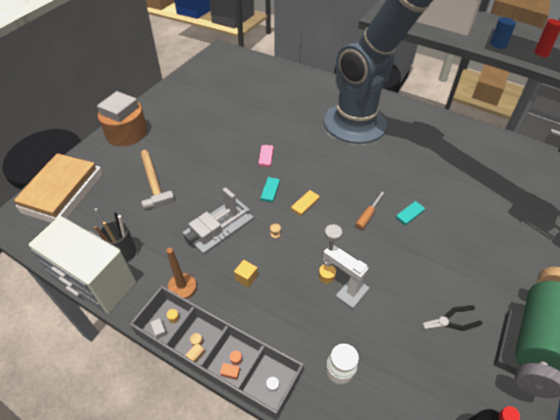

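View pics/top0.png

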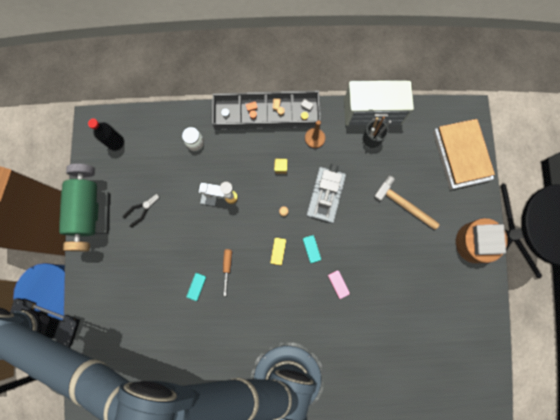

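The scene view shows the gauge knob at about (row 232, col 333), with a round brass blank under it at (272, 327). The clamp handle is at (193, 228).

- **Possible blanks under the gauge:** round_blank (272, 327), brass flat_bar (202, 305) and square_block (272, 246).
- **Look-alikes:** turquoise bars (188, 270) and (212, 410), and a pink bar (155, 265). The spool is at (231, 275), and small parts lie in the tray.

By position, the round blank is the one under the gauge. I'll check that in one close crop.

```bash
cat > b.py <<'E'
from h import *
C={};L={}
for n in("scene","top"):
    s=eyes.snapshot(n);C[n]=cam(s)
    for l in "gauge_knob foot_face jaw_handle jaw_closed round_blank".split():
        L[n,l]=[d["at"] for d in eyes.landmark_of(n,l)]
    if n=="scene": cv2.imwrite("pics/crop1.png",cv2.resize(s["image"][175:310,175:390,::-1],None,fx=3.6,fy=3.6,interpolation=cv2.INTER_CUBIC))
for l in "gauge_knob foot_face jaw_handle jaw_closed round_blank".split():
    b=min((tri(ray(C["scene"],a),ray(C["top"],q)) for a in L["scene",l] for q in L["top",l]),key=lambda t:t[1][0],default=None)
    print(l,b and (b[0].round(3),np.round(b[1],4)))
E
python3 b.py
```

```text
gauge_knob (array([0.598, 0.165, 0.173]), array([0.0017, 0.0017]))
foot_face (array([0.592, 0.17 , 0.056]), array([0.0027, 0.0027]))
jaw_handle (array([ 0.562, -0.122,  0.11 ]), array([0.0002, 0.0002]))
jaw_closed (array([ 0.621, -0.166, -0.012]), array([0.0033, 0.0033]))
round_blank (array([0.583, 0.172, 0.   ]), array([0.0036, 0.0036]))
```

View pics/crop1.png

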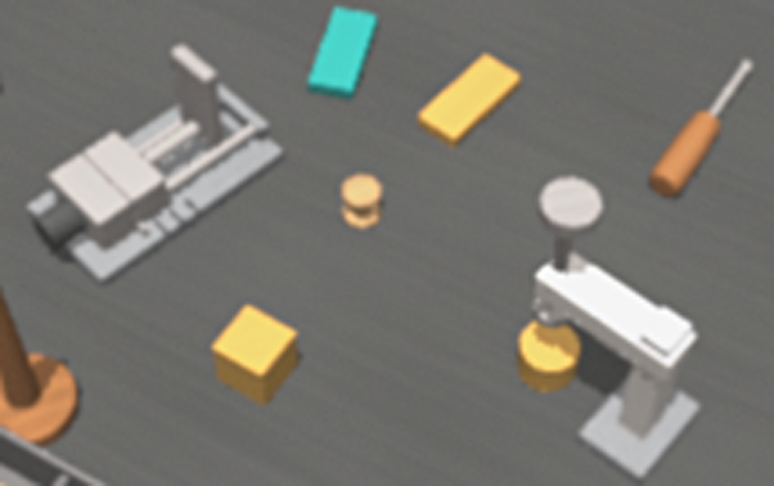

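The crop confirms it: the brass round blank (548, 350 in the crop) lies directly under the foot. The knob top is at crop (570, 203), and the clamp lines show along the plate edge near (170, 218). Next I move above the knob with the fingers shut.

```bash
python3 -m pendant '[[[0,0,-0.7,0],[-0.97,-0.63,-0.7,0],[-0.97,-0.63,0,0],[-0.97,-0.63,0,0],[-0.97,-0.63,0,0],[-0.97,-0.63,0,0],[-0.97,-0.63,0,0],[-0.97,-0.63,0,0],[-0.97,-0.63,0,0],[-0.97,-0.63,0,0],[-0.97,-0.63,0,0],[-0.97,-0.63,0,0]]]' 1 20
python3 -m pendant '[[[-0.97,-0.63,0,0],[-0.97,-0.63,0,0],[-0.97,-0.63,0,0],[-0.97,-0.63,0,0],[-0.97,-0.63,0,0],[-0.97,-0.63,0,0],[-0.8,-0.5,0,0],[0,0,0,0],[0,0,0,0]]]'
cat > c.py <<'E'
from h import *
import sys
o=manip.get_obs();s=eyes.snapshot("wrist");c=cam(s,o);cv2.imwrite(f"pics/{sys.argv[1]}.png",s["image"][:,:,::-1])
print(o["time"],o["eef_pos"].round(4),o["ee_rot"].round(3),o["joint_positions"].round(2))
Z={"gauge_knob":.178,"jaw_handle":.104,"jaw_closed":.012}
for l in sys.argv[2:]:
    for d in eyes.landmark_of("wrist",l): print(l,np.round(d["at"]),round(d["confidence"],2),onz(c,d["at"],Z.get(l,0)).round(4))
E
python3 c.py w1 gauge_knob round_blank
```

```text
time: 3.1
eef_pos: [0.4107, 0.3934, 0.2282]
ee_rot: [0.495, 3.101, 0.003]
ft_force: [-0.4, 0.7, -0.5]
width: 0.0003
grasp_force: 0.0
time: 4.22
eef_pos: [0.5331, 0.2419, 0.2273]
ee_rot: [-0.493, -3.103, -0.002]
ft_force: [-0.1, 0.7, -0.6]
width: 0.0003
grasp_force: 0.0
4.225 [0.5331 0.2419 0.2273] [-4.930e-01 -3.103e+00 -2.000e-03] [-0.62  0.29  0.16  1.72 -0.05  1.14  0.81]
round_blank [236. 243.] 0.73 [0.5903 0.1704 0.    ]
```

View pics/w1.png

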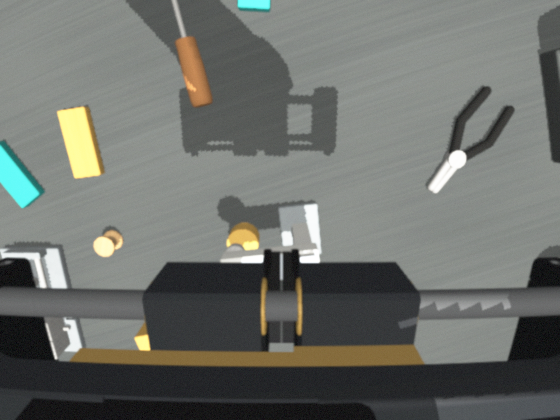

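The wrist view shows the round blank at (237, 243) under the gauge arm. The knob is mostly hidden behind the gripper. I'll go on to the knob and descend.

```bash
python3 -m pendant '[[[-0.78,-0.52,0,0],[-0.78,-0.52,0,0],[-0.78,-0.52,0,0],[-0.78,-0.52,0,0],[0,0,0.6,0],[0,0,0.6,0],[0,0,0.5,0],[0,0,0,0]]]'
python3 -m pendant '[[[0,0,0.4,0],[0,0,0.4,0],[0,0,0.3,0],[0,0,0,0]]]'
```

```text
time: 5.38
eef_pos: [0.5901, 0.1675, 0.1824]
ee_rot: [-0.493, -3.1, 0.002]
ft_force: [0.3, -0.7, -0.0]
width: 0.0005
grasp_force: 0.0
time: 5.88
eef_pos: [0.5911, 0.1666, 0.1558]
ee_rot: [-0.495, -3.101, 0.001]
ft_force: [0.3, -0.2, -0.6]
width: 0.0005
grasp_force: 0.0
```

```bash
python3 - <<'E'
from h import *
s=eyes.snapshot("scene");print(manip.get_obs()["ft_force"], [d["at"] for d in eyes.landmark_of("scene","gauge_knob")],[d["at"] for d in eyes.landmark_of("scene","foot_face")])
c=cam(s);print(proj(c,manip.get_obs()["eef_pos"]))
cv2.imwrite("pics/s2.png",cv2.resize(s["image"][170:310,240:420,::-1],None,fx=4,fy=4,interpolation=cv2.INTER_CUBIC))
E
```

```text
[-0.23531421  0.93539204 -0.06030482] [[233.3, 330.2]] [[265.0, 325.7]]
[237.17764685 331.54942942]
```

View pics/s2.png

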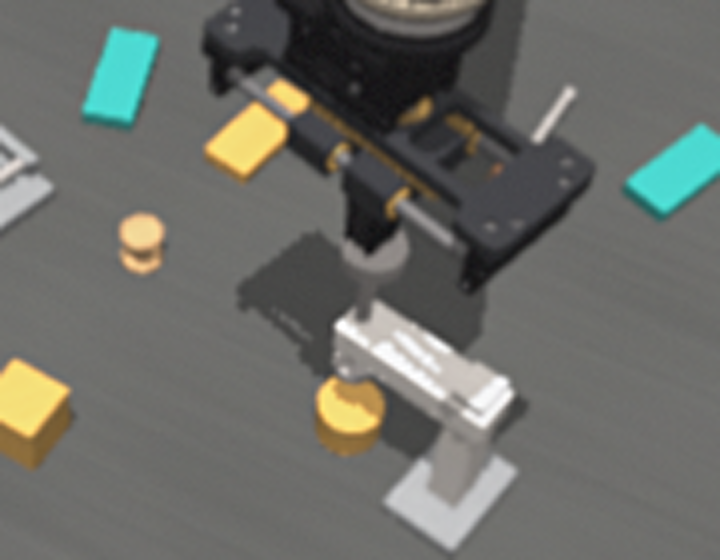

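```bash
python3 - <<'E'
from h import *
s=eyes.snapshot("scene");c=cam(s);o=manip.get_obs()
for r,q in((231.4,333.3),(232,333)):
  for z in(.178,.156):print(r,q,z,onz(c,(r,q),z).round(4))
for dx in(0,.018,-.018):
  print(dx,proj(c,(.591+dx,.168,.178)).round(1),proj(c,(.591+dx,.168,.156)).round(1))
print([proj(c,(.591,.168,z)).round(1).tolist() for z in(.06,.112)])
t=eyes.snapshot("top");ct=cam(t);print("top",[proj(ct,(.591,.168,z)).round(1).tolist() for z in(.178,.112,0)])
im=cv2.imread("pics/top0.png")[165:225,190:260];a=cv2.imread("pics/scene0.png")[215:260,300:360]
cv2.imwrite("pics/k.png",np.hstack([cv2.resize(im,(400,343),interpolation=2),cv2.resize(a,(400,343),interpolation=2)]))
E
```

```text
231.4 333.3 0.178 [0.5915 0.1684 0.178 ]
231.4 333.3 0.156 [0.5752 0.1633 0.156 ]
232 333 0.178 [0.5933 0.1685 0.178 ]
232 333 0.156 [0.577  0.1634 0.156 ]
0 [231.2 333.2] [237.4 332.2]
0.018 [237.1 329.6] [243.3 328.6]
-0.018 [225.3 336.8] [231.5 335.7]
[[261.9, 328.0], [249.1, 330.2]]
top [[186.7, 225.5], [191.2, 228.2], [197.8, 232.4]]
```

View pics/k.png

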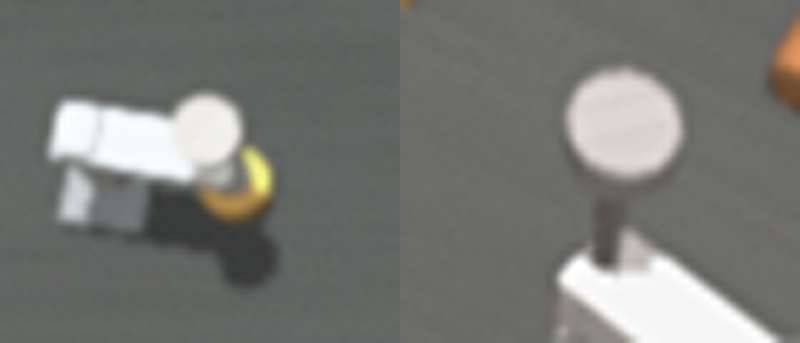

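```bash
python3 -m pendant '[[[0,0,0.3,0],[0,0,0,0],[0,0,0,0]]]'; python3 - <<'E'
from h import *
s=eyes.snapshot("scene");t=eyes.snapshot("top")
print([(d["at"],d["confidence"]) for d in eyes.landmark_of("scene","gauge_knob")])
f=lambda im:cv2.resize(im[210:270,300:360,::-1],(390,390),interpolation=2)
cv2.imwrite("pics/k2.png",np.hstack([f(s["image"]),f(cv2.imread("pics/scene0.png")[:,:,::-1])]))
E
```

```text
time: 6.5
eef_pos: [0.5915, 0.1668, 0.149]
ee_rot: [-0.495, -3.102, 0.0]
ft_force: [0.1, 0.1, 0.6]
width: 0.0006
grasp_force: 0.0
[([234.3, 330.6], 0.58)]
```

View pics/k2.png

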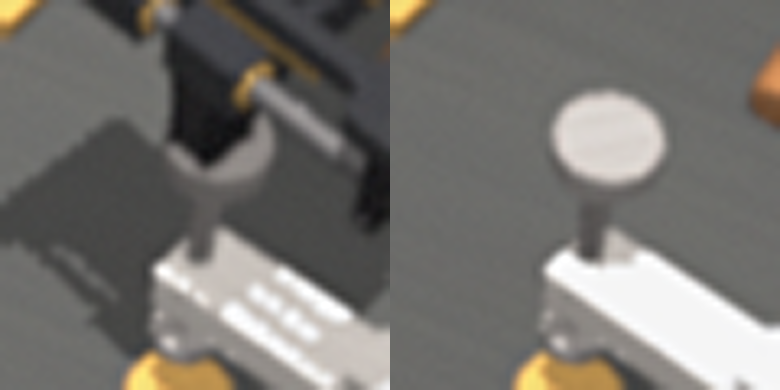

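```bash
python3 -m pendant '[[[0,0,0.3,0],[0,0,0,0],[0,0,0,0]]]';python3 - <<'E'
from h import *
s=eyes.snapshot("scene");o=manip.get_obs();w=eyes.snapshot("wrist")
f=lambda im:cv2.resize(im[210:270,300:360],(390,390),interpolation=2)
cv2.imwrite("pics/k3.png",np.hstack([f(s["image"][:,:,::-1]),f(cv2.imread("pics/scene0.png"))]))
c=cam(w,o)
for l in("spool","round_blank","screwdriver","flat_bar","jaw_closed"):
  for d in eyes.landmark_of("wrist",l):print(l,d["confidence"],onz(c,d["at"],0).round(3),onz(c,d["at"],.025).round(3),onz(c,d["at"],-.025).round(3))
E
```

```text
time: 7.02
eef_pos: [0.5918, 0.1668, 0.1418]
ee_rot: [0.496, 3.102, 0.0]
ft_force: [0.5, -0.3, 2.0]
width: 0.0004
grasp_force: 0.9
spool 0.97 [0.541 0.004 0.   ] [0.54  0.018 0.025] [ 0.543 -0.01  -0.025]
round_blank 0.65 [0.592 0.172 0.   ] [0.587 0.174 0.025] [ 0.598  0.171 -0.025]
flat_bar 0.57 [0.41  0.019 0.   ] [0.418 0.032 0.025] [ 0.402  0.006 -0.025]
```

View pics/k3.png

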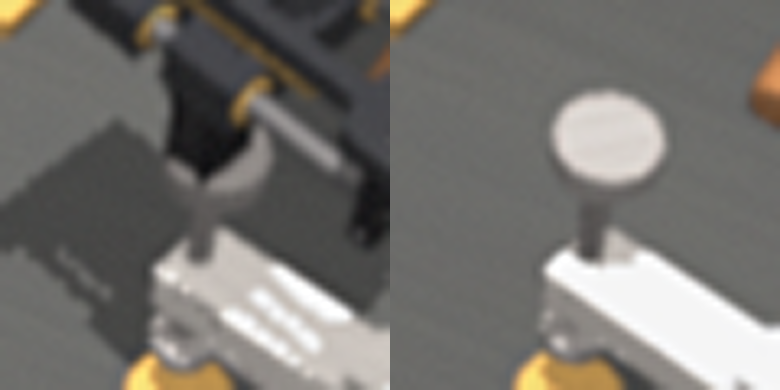

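Contact with the knob has begun: 2 N, and the disc has dropped slightly. I'll keep lowering in small steps until the force rises sharply.

```bash
python3 -m pendant '[[[0,0,0.3,0],[0,0,0,0]]]';python3 -m pendant '[[[0,0,0.2,0],[0,0,0,0]]]';python3 -m pendant '[[[0,0,0.2,0],[0,0,0,0]]]'
```

```text
time: 7.62
eef_pos: [0.5913, 0.1667, 0.1334]
ee_rot: [-0.495, -3.101, 0.001]
ft_force: [0.9, -0.9, 2.3]
width: 0.0005
grasp_force: 1.1
time: 7.88
eef_pos: [0.5913, 0.1667, 0.1286]
ee_rot: [-0.495, -3.102, 0.0]
ft_force: [1.0, 0.2, 2.0]
width: 0.0004
grasp_force: 1.1
time: 8.12
eef_pos: [0.5914, 0.1667, 0.1237]
ee_rot: [-0.495, -3.102, 0.0]
ft_force: [-0.6, -0.1, 1.8]
width: 0.0007
grasp_force: 1.2
```

```bash
python3 -m pendant '[[[0,0,0.16,0],[0,0,0,0]]]';python3 -m pendant '[[[0,0,0.16,0],[0,0,0,0]]]';python3 - <<'E'
from h import *
s=eyes.snapshot("scene");o=manip.get_obs();w=eyes.snapshot("wrist")
f=lambda im:cv2.resize(im[210:290,295:365],(390,446),interpolation=2)
cv2.imwrite("pics/k4.png",np.hstack([f(s["image"][:,:,::-1]),f(cv2.imread("pics/scene0.png"))]))
E
```

```text
time: 8.38
eef_pos: [0.5915, 0.1668, 0.1198]
ee_rot: [-0.495, -3.102, 0.0]
ft_force: [0.4, -0.1, 3.1]
width: 0.0005
grasp_force: 1.3
time: 8.62
eef_pos: [0.5916, 0.1667, 0.1159]
ee_rot: [-0.496, -3.102, 0.0]
ft_force: [-0.1, 0.5, 2.5]
width: 0.0006
grasp_force: 1.3
```

View pics/k4.png

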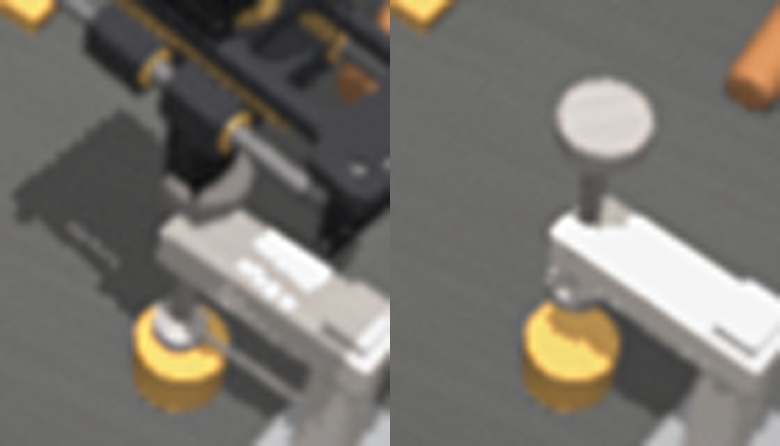

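The foot now shows just above or on the blank, at (180, 325) in the crop, with the blank top at (180, 340). I'll press on gently until the force jumps.

```bash
python3 -m pendant '[[[0,0,0.12,0],[0,0,0,0]]]';python3 -m pendant '[[[0,0,0.12,0],[0,0,0,0]]]'
```

```text
time: 8.98
eef_pos: [0.5917, 0.1668, 0.1155]
ee_rot: [0.496, 3.102, 0.001]
ft_force: [-4.5, -0.9, 14.7]
width: 0.0001
grasp_force: 7.4
time: 9.22
eef_pos: [0.5919, 0.1668, 0.1153]
ee_rot: [0.496, 3.102, 0.003]
ft_force: [-10.4, -2.9, 30.1]
width: 0.0005
grasp_force: 14.8
```

The foot is resting on the blank with 30 N, held for over 0.25 s. The stop came at a reported z of 0.1155 with the knob at 0.146, so the real fingertips sit about 30 mm above the reported TCP. I'll lift off and measure the clamp from the pixels.

```bash
python3 -m pendant '[[[0,0,0,0],[0,0,-0.6,0],[0,0,-1,0],[0,0,-1,0],[0,0,-1,0],[0,0,-1,0],[0,0,0,0]]]'
python3 - <<'E'
from h import *
C={}
for n in("scene","top"):
    s=eyes.snapshot(n);C[n]=cam(s)
    for l in("jaw_handle","jaw_closed"):
        z=.104 if l=="jaw_handle" else .012
        print(n,l,[(np.round(d["at"],1).tolist(),round(d["confidence"],2),onz(C[n],d["at"],z).round(4).tolist()) for d in eyes.landmark_of(n,l)])
a,b=(onz(C["scene"],p,.012) for p in((251.4,202.8),(217.2,253.3)))
print("edge",a,b,np.degrees(np.arctan2(*(a-b)[1::-1])))
a,b=(onz(C["scene"],p,.104) for p in((188.9,225),(196.1,233.9)))
print("handle",a,b,(a+b)/2,np.degrees(np.arctan2(*(a-b)[1::-1])))
s=eyes.snapshot("top");t=s["image"];x=eyes.snapshot("scene")["image"]
cv2.imwrite("pics/cl.png",np.hstack([cv2.resize(t[155:230,295:355,::-1],(400,500),interpolation=2),cv2.resize(x[180:260,175:259,::-1],(400,381),interpolation=2)[:500].copy() if 0 else cv2.copyMakeBorder(cv2.resize(x[180:260,175:259,::-1],(400,381),interpolation=2),0,119,0,0,0)]))
E
```

```text
time: 10.1
eef_pos: [0.5928, 0.167, 0.2266]
ee_rot: [0.495, 3.099, 0.003]
ft_force: [-0.2, -0.6, -0.4]
width: 0.0006
grasp_force: 0.0
scene jaw_handle [([191.6, 226.6], 0.65, [0.5549, -0.1349, 0.104])]
scene jaw_closed [([231.1, 206.3], 0.97, [0.631, -0.1575, 0.012])]
top jaw_handle [([198.8, 325.9], 0.57, [0.5607, -0.1334, 0.104])]
top jaw_closed [([186.0, 328.7], 0.82, [0.6205, -0.1541, 0.012])]
edge [ 0.6875972  -0.12758051  0.012     ] [ 0.5305597  -0.07555111  0.012     ] -18.330981385708878
handle [ 0.54923084 -0.14371239  0.104     ] [ 0.55857727 -0.11047797  0.104     ] [ 0.55390406 -0.12709518  0.104     ] -105.7074243087656
```

```bash
python3 -m pendant '[[[-0.2,-0.98,0,0],[-0.2,-0.98,0,0],[-0.2,-0.98,0,0],[-0.2,-0.98,0,0],[-0.2,-0.98,0,0],[-0.2,-0.98,0,0],[-0.2,-0.98,0,0],[-0.2,-0.98,0,0],[-0.2,-0.98,0,0],[-0.2,-0.98,0,0],[-0.2,-0.98,0,0],[-0.2,-0.98,0,0]]]' -0.4 20
python3 -m pendant '[[[0,0,0,0.33],[0,0,0,0.33],[0,0,0,0.33],[0,0,0,0.33],[0,0,0,0.33],[0,0,0,0.33],[0,0,0,0.33],[0,0,0,0.33],[0,0,0,0.33],[0,0,0,0],[0,0,0,0]]]'
python3 c.py w2 jaw_handle jaw_closed spool square_block flat_bar
python3 - <<'E'
from h import *
o=manip.get_obs();print(np.round(R.from_rotvec(o["ee_rot"]).as_matrix(),3))
E
```

```text
time: 12.0
eef_pos: [0.5568, -0.132, 0.2248]
ee_rot: [-0.495, -3.102, -0.0]
ft_force: [0.3, -0.2, 0.4]
width: 0.0606
grasp_force: 0.0
time: 13.38
eef_pos: [0.557, -0.1311, 0.225]
ee_rot: [-2.527, -1.866, 0.0]
ft_force: [0.7, 0.2, -0.3]
width: 0.0609
grasp_force: 0.0
13.375 [ 0.557  -0.1311  0.225 ] [-2.527 -1.866  0.   ] [-0.32  0.3   0.61  1.77 -0.19  1.13  0.05]
jaw_handle [201. 275.] 0.95 [ 0.5513 -0.1307  0.104 ]
jaw_handle [ 79. 236.] 0.24 [ 0.5517 -0.0144  0.104 ]
jaw_closed [183. 343.] 0.65 [ 0.6299 -0.1552  0.012 ]
spool [ 81. 236.] 0.68 [ 0.5417 -0.0017  0.    ]
square_block [ 37. 358.] 0.9 [0.6916 0.0037 0.    ]
flat_bar [182. 165.] 0.96 [ 0.4153 -0.09    0.    ]
flat_bar [260. 113.] 0.87 [ 0.3019 -0.1697  0.    ]
flat_bar [ 97. 128.] 0.78 [0.4102 0.0217 0.    ]
[[ 0.296  0.955 -0.   ]
 [ 0.955 -0.296  0.   ]
 [ 0.    -0.    -1.   ]]
```

```bash
python3 -m pendant '[[[0,-0.1,1,0],[0,0,1,0],[0,0,1,0],[0,0,1,0],[0,0,1,0],[0,0,0.6,0],[0,0,0,0]]]'
python3 -m pendant '[[[0,0,0.6,0],[0,0,0.6,0],[0,0,0.3,0],[0,0,0,0]]]'
python3 - <<'E'
from h import *
s=eyes.snapshot("scene");c=cam(s)
for l in("jaw_handle","jaw_closed"):print(l,[(np.round(d["at"],1).tolist(),round(d["confidence"],2)) for d in eyes.landmark_of("scene",l)])
E
```

```text
time: 14.55
eef_pos: [0.5541, -0.1304, 0.0843]
ee_rot: [-2.528, -1.863, 0.002]
ft_force: [0.3, -0.4, -0.2]
width: 0.0611
grasp_force: 0.0
time: 15.05
eef_pos: [0.5541, -0.1304, 0.0469]
ee_rot: [-2.529, -1.863, 0.002]
ft_force: [-0.4, 0.4, -0.6]
width: 0.0612
grasp_force: 0.0
jaw_handle [([193.6, 226.6], 0.8), ([275.8, 325.5], 0.17)]
jaw_closed [([229.2, 205.2], 0.82), ([232.0, 331.7], 0.63)]
```

```bash
python3 -m pendant '[[[0,0,0,0],[0,0,0,0],[0,0,0,0],[0,0,0,0],[0,0,0,0],[0,0,0,0]]]' 1 40
```

```text
time: 15.95
eef_pos: [0.5502, -0.1292, 0.047]
ee_rot: [-2.522, -1.858, 0.008]
ft_force: [-10.5, 2.5, 7.3]
width: 0.0116
grasp_force: 39.9
```

Pinched on the 12 mm plate at 40 N, with the jaw still closed and the measured TCP at (0.5502, -0.1292). Now I pull 28 mm along tool -y.

```bash
python3 -m pendant '[[[0,-0.2,0,0],[0,-0.2,0,0],[0,-0.2,0,0],[0,-0.2,0,0],[0,-0.2,0,0],[0,-0.2,0,0],[0,0,0,0],[0,0,0,0],[0,0,0,0]]]'
```

```text
time: 17.08
eef_pos: [0.5289, -0.1227, 0.0471]
ee_rot: [2.524, 1.86, 0.004]
ft_force: [9.0, -3.4, -13.3]
width: 0.0118
grasp_force: 40.2
```

```bash
python3 -m pendant '[[[0,-0.12,0,0],[0,-0.12,0,0],[0,0,0,0],[0,0,0,0],[0,0,0,0],[0,0,0,0]]]'
python3 c.py w3 jaw_handle jaw_closed; python3 - <<'E'
from h import *
o=manip.get_obs();d=o["eef_pos"]-[.5502,-.1292,.047];print("open",d[:2]@[-.955,.296],d)
s=eyes.snapshot("scene");c=cam(s);t=s["image"]
for l in("jaw_handle","jaw_closed"):print(l,[(np.round(d["at"],1).tolist(),round(d["confidence"],2)) for d in eyes.landmark_of("scene",l)])
w=eyes.snapshot("wrist")["image"]
g=lambda im,W:cv2.resize(im[:,:,::-1],(W,int(im.shape[0]*W/im.shape[1])),interpolation=2)
A=g(t[180:270,170:260],400);B=g(w,400)
H=max(len(A),len(B));p=lambda a:cv2.copyMakeBorder(a,0,H-len(a),0,0,0)
cv2.imwrite("pics/fin.png",np.hstack([p(A),p(B)]))
E
```

```text
time: 17.82
eef_pos: [0.5235, -0.121, 0.0471]
ee_rot: [2.524, 1.86, 0.004]
ft_force: [9.9, -3.4, -14.2]
width: 0.0119
grasp_force: 40.2
17.825 [ 0.5235 -0.121   0.0471] [2.524 1.86  0.004] [-0.26  0.46  0.52  2.03 -0.33  0.73  0.17]
jaw_handle [296. 283.] 0.78 [ 0.524 -0.122  0.104]
jaw_closed [230. 436.] 0.85 [ 0.6323 -0.1563  0.012 ]
open 0.027940793274296695 [-2.67344137e-02  8.13995997e-03  9.72883154e-05]
jaw_handle [([189.8, 237.4], 0.66)]
jaw_closed [([231.5, 204.2], 0.96)]
```

View pics/fin.png

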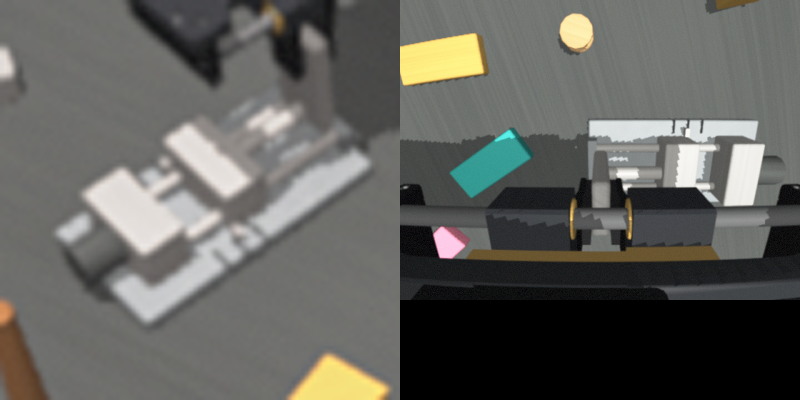

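The wrist view shows the plate's lines at about (674, 127), (687, 127) and (700, 127). The scene crop shows the moving jaw's pointer (237, 230) near the middle line (232, 250). The measured travel is 27.9 mm, and the 10.5 N pull fits the spring at 28 mm. I'm handing the job in.

```bash
python3 - <<'E'
from h import *
eyes.snapshot("scene");print([(d["at"],d["confidence"]) for d in eyes.landmark_of("scene","gauge_knob")]);print(manip.job_done())
E
```

```text
[([231.3, 331.6], 0.73)]
the job is handed in; nothing more can be done
None
```

The gauge foot was pressed onto the round blank (28 mm) and sprang back up; the job is handed in with the gripper holding the jaw at about 28 mm (27.9 mm by arm travel), and no verdict was returned.

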